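# Close up and lock the tube tacking jig

## Task

Get this tube ready for tacking to its flange: free the tailstock by unscrewing its red clamp knob, slide the tailstock up until the aluminium tube is hard against the flange and its sprung black pusher is pressed about half-way in, never bottoming the spring, and screw the knob firmly tight with the spring held so, that the tube stays under pressure when you let go. Leave everything else on the table where it lies.

Things in the scene. Friction and masses are not known exactly. Their poses are not given: they have to be found in the camera images.
- jig: fixed tacking jig: steel base plate 200 mm deep (x), 545 mm long (y), 16 mm thick, with two round rails along y, two V-blocks and at the +y end a blue headstock plate with a square aluminium flange bolted on. Origin on the table below the tube's axis; y runs along the rails to the headstock, z up, -x is the operator's (knob) side. It stands elsewhere, and turned, each time
- flange_face (a point): centre of the flange's face (flange 95 x 95 mm, face looks along the jig's -y), 125 mm above the table, on the tube's axis; axes as the jig
- tube: loose aluminium tube, 50 mm outside diameter, 200 mm long, about 0.25 kg, lying along the jig's y in the two V-blocks, axis 125 mm above the table; it slides lengthwise in them at 1 to 4 N. Origin at its middle, y along it to the flange. At the start it lies 10 to 40 mm from the flange and is clear of the pusher
- tube_head (a point): centre of the tube's end that faces the flange
- tube_tail (a point): centre of the tube's end that faces the pusher
- pusher (a joint): how far the sprung pusher is pressed back into the tailstock, m: 0 out, 0.005 fully in (bottomed), half-way 0.0025. Spring 5 N at the start of its stroke, 3 N more for each mm: 12.5 N half-way, 20 N fully in. Black disc, 60 mm in diameter, 10 mm thick, facing the tube's end, on a steel plunger in the carriage's blue upright (60 mm wide in jig x, top 167 mm above the table)
- pusher_face (a point): centre of the pusher's face, on the tube's axis, 125 mm above the table; axes as the jig. It travels with the tailstock carriage, which runs along the jig's y on the rails: 160 mm of travel, starting within 50 mm of its rear end; with the pusher out, this point then lies 265 to 315 mm from the flange's face. Free, the carriage slides at about 2 N; clamped, it does not move under the spring
- clamp_knob (a joint): turn of the clamp knob, rad, -1.1 to 1.6; positive unscrews (anticlockwise seen from the knob's top). Above 0 the carriage is free; below 0 the clamp grips harder with each bit of turn, about 150 N of clamp force per rad: locked below -0.35. Turning takes 0.28 N m while free, rising to 0.5 N m at -1.0; it stays where it is left. It starts locked at -0.45 to -0.7
- knob_grip (a point): grip point of the red wing knob: centre of its bar, on the screw's axis, which leans 0.66 rad (38 degrees) from vertical to the jig's -x. Axes: z along the screw, up and outwards; x along the bar; y across its flats (the jig's y with the joint at 0). Bar 62 mm long, 14 mm thick across the flats, 26 mm high along z, 13 mm either side of this point; hub 26 mm in diameter in its middle
- boss_top (a point): centre of the top of the steel boss that the clamp screw enters, on the screw's axis, 37 mm below the grip point along the screw; boss 27 mm in diameter, an 11 mm stem from there to the knob. Fixed to the carriage, 62 mm behind the pusher's face. The grip point stands 119 mm to the jig's -x side of the tube's axis and 128 mm above the table
- bent_tube: S-bent aluminium tube, 39 mm in diameter, about 300 x 250 mm over all, yellow tape on both ends, lying flat on the table; origin on the table under its middle. Not part of this job
- tape_roll: roll of yellow tape, 104 mm across, 25 mm high, lying flat; origin at the centre of its underside. Not part of this job
- wire_brush: wooden wire brush, 220 x 26 x 33 mm, lying in front of the jig; origin at the centre of its underside, x along it. Not part of this job
- spare_flange: spare square aluminium flange, 95 x 95 x 12 mm, lying flat; origin at the centre of its underside. Not part of this job
- weld_magnet: red arrow-shaped welding magnet, about 135 x 70 x 18 mm, lying behind the jig; origin at the middle of its underside, x to its point. Not part of this job
- square: steel try square, blade 200 x 30 x 5 mm, stock 130 x 18 x 18 mm, lying flat; origin under the middle of the blade. Not part of this job
- foil_carton: blue and white carton, 55 x 300 x 52 mm; origin at the centre of its underside, y along it. Not part of this job
Things that resemble listed ones, but are neither listed nor needed, are in the scene too. There is more than one size of the tube; the job needs the larger.

How it is judged:
By the outcome, as a careful person would: the job done as asked, in the order asked, and still so for the second after the job is handed in, with the robot touching nothing.
It also fails if it takes over 54 s, if anything falls off the work surface, if the arm or the gripper's body presses on something with over 40 N, if the wrist force passes 120 N, or if a joint passes its speed limit or range.

## Robot

A 6-joint arm with a two-finger parallel gripper is mounted at the origin on the work surface. World frame = base frame: x ahead of the robot, y to its left, z up, the work surface at z = 0. Lengths are in mm, angles in rad, forces in N, time in s.
With the tool pointing down it reaches from about 275 to 750 mm from the base axis. Payload 10.2 kg.
Tool frame: the origin (TCP) lies midway between the tips of the shut fingers; the grasp point (between the pads) lies 19 mm behind it (ctrl.tcp_to_grasp is the z of the grasp point in the tool frame, in mm); z points along the fingers, y is the direction in which the jaws open and shut (so a half turn about z gives the same grasp; the last joint's range is limited). The gripper opens to 85 mm and grips with 20 to 120 N. Pads are 22 mm wide; open, the fingers measure 114 mm over their backs; the gripper's body (76 mm by 85 mm) begins 54 mm behind the grasp point. The pads swing forward as they close: fully open they stand 13 mm farther back than shut.
Start: joints at [-1.402, 0.313, 1.498, -0, 1.331, -0.223], TCP at [200.461, -485.228, 231.294] pointing down, gripper open.
Joint ranges: [-2.94, 2.94], [-0.97, 2.17], [0.19, 2.56], [-1.23, 4.37], [0.02, 3.11], [-2.88, 2.88]. Speed limits (rad/s): [2.39, 2.39, 3.01, 3.14, 3.14, 3.14].

## Interface

Orientations are given as a unit quaternion [w, x, y, z].
In Python, from rig import sensors, capture, order, ctrl gives the robot as it stands. The module is installed in compiled form; this text tells all that it offers.
- The arm moves only by the tool play_rows, never from a script. Its argument "deltas" is a list of rows, each a list of 7 numbers: the shift along the world's x, y, z in units of 40 mm (1.0 is 40 mm), then the turn, a rotation vector about the world's x, y, z in units of 6 degrees (1.0 is 6 degrees), then the opening, from -1 (shut) to 1 (fully open). A call has 1 to 8 rows; each row shifts and turns the commanded pose from where the row before left it; what a row does not reach is not made up. A row lasts 1/12 s, in which the tool goes at most 41.7 mm and 7.16 degrees, less where a joint would pass 70% of its speed; a pose out of reach is approached as far as the arm can. A call is refused whole if a number of a shift passes 1 or a number of a turn 1, either way. A call with a gripper value outside its range is refused whole. The fingers move at their own pace and stop on an object; "squeeze" is the grip in N (left out, the last holds). Time passes only in rows, so rows that do not move let the fingers close. It gives the time, the measured TCP pose, the force and the opening at its end, in the units of the state.
- sensors.sense(): the state, without advancing time (a new reading comes with each control period).
- capture(name): name is "scene" or "side" or "wrist"; returns a dict with "pixels" (384x512x3 uint8, red, green, blue), "z_map" (384x512 float32, mm along the optical axis (not along the pixel's ray), 0 where there is no reading), "fx", "fy", "cx", "cy" (pixels), "eye" and "rotation" of the camera in the world; the wrist camera has in their place "tool_from_camera" (4x4, takes a point from camera to tool coordinates, whose origin is the TCP and whose axes are the flange's). Camera axes: x right, y down, z forward; pixel columns grow to the right and rows downward; lengths in mm; the calibration is good to about 2 mm. The wrist camera is an equidistant fisheye: a pixel r from the principal point sees the ray r / f radians off the axis. A picture is of the moment at which its call begins: read the wrist's pose just before it.
- order.finish_job(): hands the job in, once; it reports no verdict.
The state is a dict: "time_s": time; "joints": joint angles; "dq": joint speeds; "tau": joint torques, N m; "eef_pos": TCP position; "ee_rot": TCP orientation; "force": force on the tool from outside, world axes, zero at the start; "wrist_torque": the same for the moment, N m; "grip_width": opening from 0.0 (shut) to 1.0 (fully open).
Only numpy, scipy, OpenCV 4.12 (cv2) and the standard library are available. Lean on these libraries where they do the work, as an engineer would, in place of code of your own. Each camera call takes 0.05 s, during which the arm holds its last target. There are 200 camera calls.

## Working session

There is one attempt and no reset: what is moved stays moved. The work goes in short steps, Python scripts to look and compute and a tool call to move; the robot and the scene stay as the last step left them, time stands still between calls to the robot, and variables do not carry over. Pictures are saved under pics/ and viewed, about 8 in all and at most 12, crops included, and the job is handed in when it is done.

Besides the shell and the picture viewer there is one more tool, called after "Request:" in YAML: its name, and indented under it one key for each argument. play_rows: Moves the arm, as the interface text tells. Its arguments: {"type":"object","properties":{"deltas":{"type":"array","items":{"type":"array","items":{"type":"number"}}},"squeeze":{"type":"number"}},"required":["deltas"]}

```bash
mkdir -p pics
cat > h.py <<'E'
import numpy as np, cv2
from rig import sensors, capture, order, ctrl
def cloud(c):
    z=c["z_map"];v,u=np.mgrid[:z.shape[0],:z.shape[1]]
    p=np.stack([(u-c["cx"])/c["fx"]*z,(v-c["cy"])/c["fy"]*z,z],-1)
    return p@np.array(c["rotation"]).T+np.array(c["eye"])
def save(n,img,s=1): cv2.imwrite("pics/"+n,cv2.resize(img[...,::-1],None,fx=s,fy=s))
E
python3 - <<'E'
from h import *
s=sensors.sense();print(s, ctrl.tcp_to_grasp)
for n in("scene","side"):
    c=capture(n);np.save(n+".npy",c,allow_pickle=True);save(n+".png",c["pixels"],1.5)
    print(n,c["fx"],c["cx"],c["cy"],c["eye"],c["rotation"])
E
```

```text
{'time_s': 0.0, 'joints': array([-1.40241002e+00,  3.13439868e-01,  1.49845638e+00,  1.16839259e-05,
        1.33099673e+00, -2.23388799e-01]), 'dq': array([ 2.55826759e-04, -4.59528720e-05, -1.26670742e-03,  3.55930691e-06,
        1.13524252e-03, -1.26665907e-03]), 'tau': array([-1.38676121e-03, -4.12271118e+01, -2.59742206e+01, -2.58500759e-04,
        4.19580916e-03,  1.10193344e-05]), 'eef_pos': array([ 200.41226965, -484.95744633,  230.73299704]), 'ee_rot': array([-6.49762328e-04,  9.80875369e-01,  1.94635782e-01,  2.35498230e-05]), 'force': array([ 0.18667919, -0.7274526 , -0.43372972]), 'wrist_torque': array([ 0.05931068, -0.01863156,  0.04827525]), 'grip_width': 0.9980400050396826} -18.700000000000003
scene 463.0484618767978 252.9001437656439 186.31223650521113 [1385.46838313  454.55918759 1418.0056172 ] [-0.15351125  0.50690503  0.8095501  -0.25319998]
side 427.889515147719 262.3422511447548 192.4584669746409 [ 545.26012526 1126.53419177 1041.63314943] [ 0.00962716  0.0021595   0.91179854 -0.41051928]
```

View pics/scene.png

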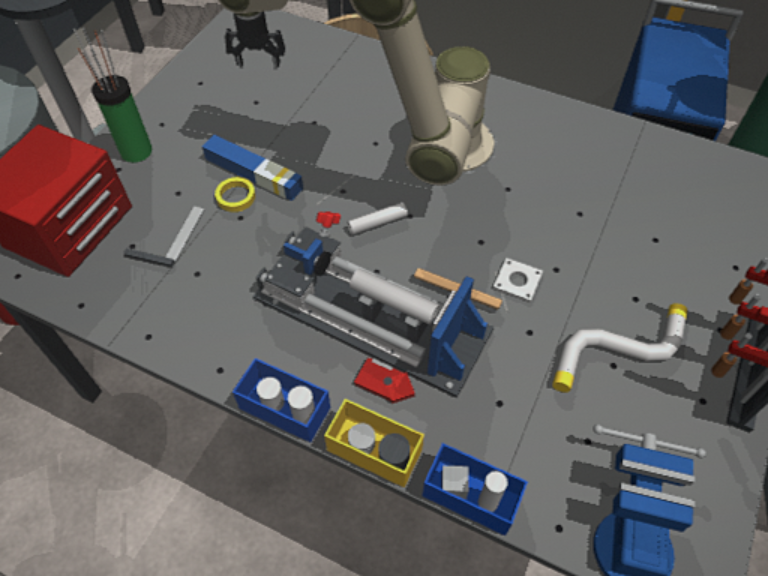

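View pics/side.png

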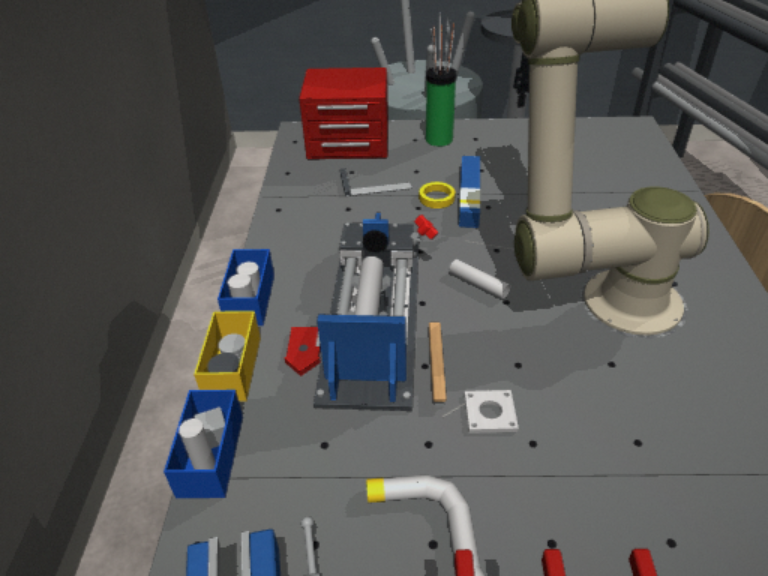

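Scene view: the red wing knob is at (328,217), the black pusher disc at (322,262), the jig tube at (395,292), and the headstock at (455,320). In the side view the knob is at (426,227), the disc at (375,240) and the headstock at (362,350). Lookalikes: the red magnet (385,380), the red drawers and the red clamps at right, plus a loose smaller tube at (378,218) and tubes in the bins. The wanted knob is the small red wing on the jig's carriage, and the wanted tube is the one lying in the V-blocks.

```bash
cat >> h.py <<'E'
from scipy.spatial.transform import Rotation as R
def cloud(c):
    z=c["z_map"];v,u=np.mgrid[:z.shape[0],:z.shape[1]]
    p=np.stack([(u-c["cx"])/c["fx"]*z,(v-c["cy"])/c["fy"]*z,z],-1)
    q=np.array(c["rotation"]);M=R.from_quat(q[[1,2,3,0]]).as_matrix() if q.size==4 else q
    return p@M.T+np.array(c["eye"])
E
python3 - <<'E'
from h import *
for n in("scene","side"):
    c=np.load(n+".npy",allow_pickle=True).item();P=cloud(c);h=cv2.cvtColor(c["pixels"],cv2.COLOR_RGB2HSV)
    ok=c["z_map"]>0
    red=((h[...,0]<8)|(h[...,0]>172))&(h[...,1]>150)&(h[...,2]>70)&ok
    L=cv2.connectedComponentsWithStats(red.astype(np.uint8))
    for i in range(1,L[0]):
        if L[2][i,4]>30:
            p=P[L[1]==i];print(n,"red",L[3][i].round(),L[2][i,4],np.median(p,0).round(1),p.min(0).round(),p.max(0).round())
    blue=(h[...,0]>100)&(h[...,0]<130)&(h[...,1]>130)&ok
    L=cv2.connectedComponentsWithStats(blue.astype(np.uint8))
    for i in range(1,L[0]):
        if L[2][i,4]>60:
            p=P[L[1]==i];print(n,"blue",L[3][i].round(),L[2][i,4],np.median(p,0).round(1),p.min(0).round(),p.max(0).round())
            t=p[p[:,2]>np.percentile(p[:,2],97)-6]
            if p[:,2].max()>150: 
                print("  top",t.mean(0).round(1)); r=cv2.minAreaRect(t[:,:2].astype(np.float32));print(r)
E
```

```text
scene red [ 37. 125.] 4470 [ 721.8 -715.8  210. ] [  263. -1377.  -290.] [ 852. -668.  223.]
scene red [219. 145.] 117 [ 495.3 -129.2  135. ] [ 374. -176.    2.] [ 515. -110.  157.]
scene red [504. 181.] 38 [284.5 785.5 212.8] [275. 774. 208.] [379. 804. 325.]
scene red [503. 206.] 76 [389.5 783.8 215.8] [372. 775. 208.] [491. 807. 341.]
scene red [  4. 209.] 47 [  813.4 -1313.8  -661.5] [  805. -1337.  -725.] [ 936. -914. -166.]
scene red [500. 233.] 124 [483.7 814.1 213.5] [324. 774.  18.] [496. 873. 221.]
scene red [256. 254.] 618 [769.2 153.3  19.1] [722.  91.  -0.] [804. 221.  30.]
scene blue [452.  49.] 4212 [-752.5  512.6 -119.6] [-1553.   343.  -592.] [-520.  720. -101.]
scene blue [155. 103.] 457 [ 349.3 -509.2   53.5] [ 311. -605.    6.] [ 384. -421.   64.]
scene blue [195. 124.] 110 [ 370.8 -307.8   46.3] [ 338. -327.    3.] [ 395. -301.   61.]
scene blue [204. 168.] 213 [ 612.4 -106.4  148.7] [ 539. -216.   69.] [641. -95. 175.]
  top [ 612.2 -106.1  169.8]
((611.8693237304688, -106.0640640258789), (17.707286834716797, 59.889888763427734), 86.95045471191406)
scene blue [3
[... 1745 characters left out ...]
]
side blue [242. 233.] 2547 [628.1 254.3 115.3] [544. 232.  13.] [712. 315. 192.]
  top [628.8 247.4 186.9]
((628.872802734375, 246.1772918701172), (22.407676696777344, 165.92178344726562), 87.35379028320312)
side blue [136. 298.] 1979 [909.6 452.9  55.4] [870. 330.  -1.] [963. 515.  90.]
side blue [176. 369.] 555 [751.1 688.5 148.9] [729. 650. 104.] [778. 721. 155.]
  top [753.3 688.8 149.3]
((753.8397827148438, 687.8093872070312), (35.110687255859375, 71.51575469970703), 12.28055477142334)
side blue [131. 373.] 298 [846.  696.2 147.8] [828. 669. 142.] [865. 721. 153.]
  top [845.8 695.9 148. ]
((846.0078125, 696.2481079101562), (29.343177795410156, 52.189083099365234), 10.878353118896484)
```

```bash
cat >> h.py <<'E'
yaw=-0.05
jx=np.array([np.cos(yaw),np.sin(yaw),0]);jy=np.array([-np.sin(yaw),np.cos(yaw),0]);jz=np.array([0,0,1.])
a=-np.sin(.66)*jx+np.cos(.66)*jz; bx=np.cos(.66)*jx+np.sin(.66)*jz
def tool(q):  # tool rot: z=-a, y = -(knob y at q)
    y=-(np.cos(q)*jy-np.sin(q)*bx); z=-a
    return R.from_matrix(np.stack([np.cross(y,z),y,z],1))
def cur():
    s=sensors.sense();w=np.array(s["ee_rot"]);return s,np.array(s["eef_pos"]),R.from_quat(w[[1,2,3,0]])
def plan(grip,d,q):
    s,p,r=cur();t=grip+a*(d-18.7)
    dp=(t-p)/40;dr=np.degrees((tool(q)*r.inv()).as_rotvec())/6
    print("pos units",dp.round(2),"rot units",dr.round(2),"joints",s["joints"].round(2),"p",p.round(1))
def qnow():  # tool twist about a, tilt error
    s,p,r=cur();M=r.as_matrix();y=-M[:,1]
    return np.arctan2(-y@bx,y@jy),np.arccos(min(1,-M[:,2]@a))
E
python3 - <<'E'
from h import *
for n,u in(("scene",(219,145)),("side",(283,151))):
    c=np.load(n+".npy",allow_pickle=True).item();P=cloud(c);h=cv2.cvtColor(c["pixels"],cv2.COLOR_RGB2HSV)
    red=((h[...,0]<8)|(h[...,0]>172))&(h[...,1]>130)&(h[...,2]>60)&(np.linalg.norm(P-[494,-126,128],axis=-1)<45)
    p=P[red];m=p.mean(0);A=np.stack([(p-m)@bx,(p-m)@jy,(p-m)@a],1)
    print(n,len(p),m.round(1),A.min(0).round(),A.max(0).round())
    w,V=np.linalg.eigh(np.cov(A[:,:2].T));print(w.round(),V[:,1],"q",np.arctan(V[1,1]/V[0,1]))
    H=A[:,2]>np.percentile(A[:,2],50);w,V=np.linalg.eigh(np.cov(A[H,:2].T));print("top",w.round(),"q",np.arctan(V[1,1]/V[0,1]),p[H].mean(0))
plan(np.array([494,-126,128]),110,-.5)
E
```

```text
scene 122 [ 493.8 -130.6  134.9] [-35. -20. -21.] [24. 19. 13.]
[ 24. 309.] [-0.88218067  0.47091109] q -0.49032326830518497
top [ 32. 328.] q -0.4537768178280127 [ 487.9493527  -130.21787966  140.2154993 ]
side 136 [ 492.5 -125.4  131.2] [-28. -22. -24.] [25. 19. 14.]
[ 21. 276.] [-0.8600677   0.51017991] q -0.53539396169039
top [ 24. 300.] q -0.5542033959598557 [ 486.72422888 -125.91945102  136.8384025 ]
pos units [ 5.94  9.05 -0.77] rot units [ 2.66 -5.96 -8.66] joints [-1.4   0.31  1.5   0.    1.33 -0.22] p [ 200.4 -485.   230.8]
```

Request:
play_rows:
  deltas:
    - [0.5,0.75,0,0.22,-0.5,-0.72,1]
    - [0.5,0.75,0,0.22,-0.5,-0.72,1]
    - [0.5,0.75,0,0.22,-0.5,-0.72,1]
    - [0.5,0.75,0,0.22,-0.5,-0.72,1]
    - [0.5,0.75,0,0.22,-0.5,-0.72,1]
    - [0.5,0.75,0,0.22,-0.5,-0.72,1]
  squeeze: 60

```text
time_s: 0.6
eef_pos: [321.1, -303.8, 231.2]
ee_rot: [-0.037, 0.985, -0.034, 0.167]
force: [0.7, -1.2, 0.4]
grip_width: 0.999
```

Request:
play_rows:
  deltas:
    - [0.5,0.75,0,0.22,-0.5,-0.72,1]
    - [0.5,0.75,0,0.22,-0.5,-0.72,1]
    - [0.5,0.75,0,0.22,-0.5,-0.72,1]
    - [0.5,0.75,0,0.22,-0.5,-0.72,1]
    - [0.5,0.75,0,0.22,-0.5,-0.72,1]
    - [0.4,0.75,-0.5,0.22,-0.5,-0.72,1]
    - [0,0,0,0,0,0,1]

```text
time_s: 1.18
eef_pos: [435.7, -118.9, 207.6]
ee_rot: [-0.073, 0.911, -0.256, 0.316]
force: [-0.2, -0.5, -0.6]
grip_width: 1.004
```

Run:
```python
from h import *
plan(np.array([494,-126,128]),110,-.5);print(qnow())
s,p,r=cur()
c=capture("wrist");np.save("w1.npy",dict(c,p=p,M=r.as_matrix()),allow_pickle=True);save("w1.png",c["pixels"],1.5);print(c["fx"],c["cx"],c["cy"],c["tool_from_camera"])
c=capture("side")
save("s1.png",c["pixels"][90:210,210:370],4)
```

```text
pos units [ 0.06 -0.11 -0.19] rot units [-0.01 -0.   -0.02] joints [-0.78 -0.12  2.2   0.72  0.67  0.85] p [ 435.7 -118.9  207.6]
(np.float64(-0.4989240429852428), np.float64(0.0022170422536405927))
297.3186396354542 252.95247540416233 192.46487958578544 [[-3.73700608e-04 -9.50742371e-01 -3.09981941e-01  7.93259590e+01]
 [ 9.99999868e-01 -4.64752130e-04  2.19880497e-04  1.81931452e+00]
 [-3.53114472e-04 -3.09981818e-01  9.50742419e-01 -1.42802746e+02]
 [ 0.00000000e+00  0.00000000e+00  0.00000000e+00  1.00000000e+00]]
```

View pics/w1.png

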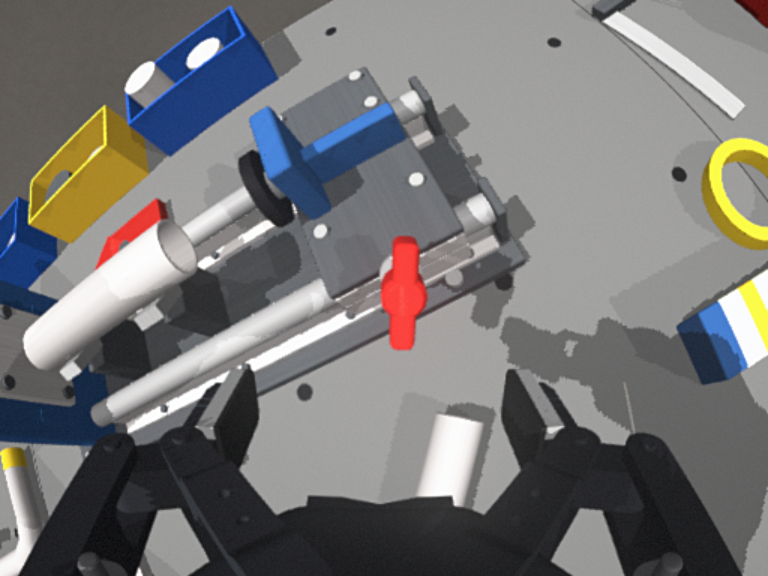

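```bash
cat >> h.py <<'E'
def wcloud(c,p,M):
    z=c["z_map"];v,u=np.mgrid[:z.shape[0],:z.shape[1]]
    x=(u-c["cx"])/c["fx"];y=(v-c["cy"])/c["fy"];th=np.hypot(x,y)+1e-9;k=np.tan(th)/th
    q=np.stack([x*k*z,y*k*z,z],-1);T=c["tool_from_camera"]
    return (q@T[:3,:3].T+T[:3,3])@M.T+p
def knob(c,p,M,g0):
    P=wcloud(c,p,M);h=cv2.cvtColor(c["pixels"],cv2.COLOR_RGB2HSV)
    red=((h[...,0]<8)|(h[...,0]>172))&(h[...,1]>130)&(h[...,2]>60)&(np.linalg.norm(P-g0,axis=-1)<50)&(c["z_map"]>0)
    K=P[red];A=np.stack([(K-g0)@bx,(K-g0)@jy,(K-g0)@a],1);return A
E
python3 - <<'E'
from h import *
c=np.load("w1.npy",allow_pickle=True).item();g=np.array([494,-126,128.])
save("w1c.png",c["pixels"][140:250,210:330],5)
A=knob(c,c["p"],c["M"],g)
print(len(A),A.min(0),A.max(0));print(np.histogram(A[:,2],bins=np.arange(-30,30,3)))
T=A[A[:,2]>np.percentile(A[:,2],95)-5];print(len(T),T.mean(0))
r=cv2.minAreaRect(T[:,:2].astype(np.float32));print(r,"center",g+bx*r[0][0]+jy*r[0][1]+a*(np.median(T[:,2])-13))
w,V=np.linalg.eigh(np.cov(T[:,:2].T));print("q",np.arctan(V[1,1]/V[0,1]))
# width across flats vs pos along bar
e=V[:,1]*np.sign(V[0,1]);cen=np.array(r[0]);s=(T[:,:2]-cen)@e;t=(T[:,:2]-cen)@[-e[1],e[0]]
for k in range(-32,32,6):
    m=(s>=k)&(s<k+6)
    if m.any():print(k,t[m].min().round(1),t[m].max().round(1),m.sum(), np.median(T[m,2]).round(1))
# jig dirs: white rail/blue upright
P=wcloud(c,c["p"],c["M"]);hh=cv2.cvtColor(c["pixels"],cv2.COLOR_RGB2HSV)
b=(hh[...,0]>100)&(hh[...,0]<130)&(hh[...,1]>130)&(P[...,2]>158)&(P[...,2]<172)&(abs(P[...,0]-612)<60)&(abs(P[...,1]+110)<40)
print("upright",b.sum(),cv2.minAreaRect(P[b][:,:2].astype(np.float32)))
d=(hh[...,2]<60)&(P[...,2]>80)&(P[...,2]<165)&(abs(P[...,0]-612)<45)&(P[...,1]>-110)&(P[...,1]<-40)
print("disc",d.sum(),P[d].min(0),P[d].max(0),P[d].mean(0))
t=(hh[...,1]<40)&(hh[...,2]>120)&(P[...,2]>143)&(P[...,2]<156)&(abs(P[...,0]-615)<45)&(P[...,1]>-60)&(P[...,1]<240)
print("tube",t.sum(),P[t].min(0),P[t].max(0),cv2.minAreaRect(P[t][:,:2].astype(np.float32)))
E
```

```text
1547 [-32.22977386 -28.33425134  -5.87053188] [23.95833004 10.55511274 18.88598462]
(array([   0,    0,    0,    0,    0,    0,    0,    0,   12,   14,   20,
         29,   18,   28,  219, 1165,   42,    0,    0]), array([-30, -27, -24, -21, -18, -15, -12,  -9,  -6,  -3,   0,   3,   6,
         9,  12,  15,  18,  21,  24,  27]))
1406 [-2.82404023 -9.38912293 16.34582019]
((-3.943972587585449, -9.084228515625), (24.487882614135742, 60.0644416809082), 59.94027328491211) center [ 488.23619474 -134.80716498  128.41747933]
q -0.5275808438334407
-32 -6.3 6.4 64 16.6
-26 -6.8 6.6 103 16.6
-20 -6.7 6.8 113 16.6
-14 -9.4 9.5 121 16.6
-8 -11.7 12.2 185 16.8
-2 -12.2 12.2 216 16.8
4 -11.0 10.8 179 16.5
10 -6.8 7.1 130 16.3
16 -6.4 6.6 126 16.6
22 -6.8 6.7 128 16.5
28 -5.1 6.0 41 14.9
upright 905 ((606.0390014648438, -108.6995620727539), (18.122943878173828, 59.12342071533203), 87.26441955566406)
disc 778 [578.47909491 -98.59469336  96.54598043] [632.71958448 -77.75366145 155.68002217] [595.76454546 -85.08781372 137.9035122 ]
tube 2104 [595.77402652   1.71488699 143.00065708] [637.48628109 201.58551209 150.41577877] ((617.1051025390625, 101.64183807373047), (199.92372131347656, 34.5790901184082), 86.71415710449219)
```

View pics/w1c.png

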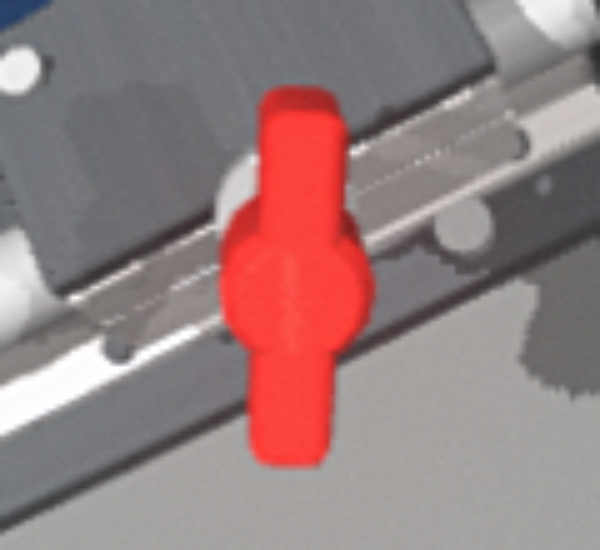

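The crop confirms the choice: a red wing knob with its bar at s=±31 mm and a Ø26 hub flush with the bar (hub at crop (295,285)). The pads can't reach the flats across the hub, so I'll grip the outer (lower) wing about 23 mm from the axis.

```bash
cat >> h.py <<'E'
def wing(g,q,s=23): return g-s*(np.cos(q)*bx+np.sin(q)*jy)
E
python3 - <<'E'
from h import *
g=np.array([488.2,-134.8,128.4]);plan(wing(g,-.53),45,-.53)
E
```

```text
pos units [ 0.52  0.05 -1.84] rot units [ 0.21 -0.   -0.26] joints [-0.79 -0.12  2.19  0.71  0.68  0.85] p [ 436.3 -123.6  210.7]
```

Request:
play_rows:
  deltas:
    - [0.13,0.01,-0.46,0.05,0,-0.07,1]
    - [0.13,0.01,-0.46,0.05,0,-0.07,1]
    - [0.13,0.01,-0.46,0.05,0,-0.06,1]
    - [0.13,0.01,-0.46,0.06,0,-0.06,1]
    - [0,0,0,0,0,0,1]
    - [0,0,0,0,0,0,1]

```text
time_s: 1.78
eef_pos: [457.3, -124.7, 137.8]
ee_rot: [-0.076, 0.906, -0.272, 0.315]
force: [-0.4, -0.7, 0.6]
grip_width: 1.002
```

```bash
cat >> h.py <<'E'
def look(g0,name=None):
    s,p,r=cur();c=capture("wrist")
    if name: save(name,c["pixels"],1.5)
    A=knob(c,p,r.as_matrix(),g0);T=A[A[:,2]>np.percentile(A[:,2],90)-5]
    w,V=np.linalg.eigh(np.cov(T[:,:2].T));q=np.arctan(V[1,1]/V[0,1])
    rr=cv2.minAreaRect(T[:,:2].astype(np.float32));z=np.median(T[:,2])-13
    g=g0+bx*rr[0][0]+jy*rr[0][1]+a*z
    print("n",len(T),"rect",rr,"g",g.round(1),"q",q.round(3),"tool q,tilt",qnow(),"force",s["force"].round(1),"t",s["time_s"])
    return g,q
E
python3 - <<'E'
from h import *
g,q=look(np.array([488.2,-134.8,128.4]),"w2.png")
plan(wing(g,q),0,q)
E
```

```text
n 2771 rect ((-0.4625129699707031, -0.06091499328613281), (24.44646453857422, 60.31169891357422), 47.030418395996094) g [ 487.8 -134.8  128.1] q -0.527 tool q,tilt (np.float64(-0.5325567671019712), np.float64(0.004006660726855768)) force [-0.4 -0.7  0.6] t 1.7833
pos units [ 0.67  0.04 -0.94] rot units [-0.    0.02  0.06] joints [-0.74  0.08  2.24  0.99  0.48  0.6 ] p [ 457.5 -124.7  138.6]
```

View pics/w2.png

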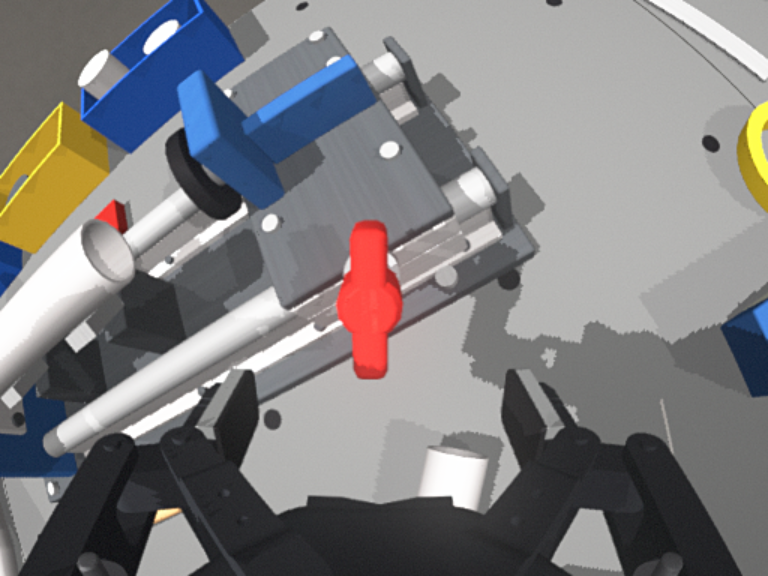

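The knob is at (370,300) in w2, with its bar aligned to the fingers and the lower wing free. I'll descend onto that wing.

Request:
play_rows:
  deltas:
    - [0.22,0.01,-0.31,0,0,0.02,1]
    - [0.22,0.01,-0.31,0,0,0.02,1]
    - [0.23,0.02,-0.32,0,0.02,0.02,1]
    - [0,0,0,0,0,0,1]
    - [0,0,0,0,0,0,1]

```text
time_s: 2.25
eef_pos: [484.3, -122.4, 101.1]
ee_rot: [-0.077, 0.907, -0.269, 0.315]
force: [-0.7, 0.3, -0.1]
grip_width: 0.996
```

Request:
play_rows:
  deltas:
    - [0,0,0,0,0,0,0.3]
    - [0,0,0,0,0,0,0.0]
    - [0,0,0,0,0,0,-0.3]
    - [0,0,0,0,0,0,-1]
    - [0,0,0,0,0,0,-1]
    - [0,0,0,0,0,0,-1]
  squeeze: 90

```text
time_s: 2.75
eef_pos: [484.1, -121.5, 100.4]
ee_rot: [-0.078, 0.907, -0.269, 0.314]
force: [-9.7, 13.5, 20.5]
grip_width: 0.149
```

Run:
```python
from h import *
g,q=look(np.array([487.8,-134.8,128.1]))
s,p,r=cur();print(s["force"],s["wrist_torque"],s["grip_width"],s["joints"].round(2));plan(wing(np.array([487.8,-134.8,128.1]),q),0,-.527)
```

```text
n 4929 rect ((0.1058349609375, 0.12154006958007812), (24.97494888305664, 60.387088775634766), 74.22246551513672) g [ 487.9 -134.7  128.1] q -0.49 tool q,tilt (np.float64(-0.5256425668505268), np.float64(0.002939157989340681)) force [-9.7 13.5 20.5] t 2.75
[-7.31713079  4.7479957  10.48711526] [0.24296799 0.16304184 0.82044751] 0.15172503760215467 [-0.68  0.22  2.21  1.2   0.4   0.4 ]
pos units [-0.01 -0.06  0.01] rot units [-0.01 -0.   -0.03] joints [-0.68  0.22  2.21  1.2   0.4   0.4 ] p [ 484.2 -121.3  100.6]
```

```bash
cat >> h.py <<'E'
def arc(p,g,angs):
    print("a",a.round(3))
    o=p
    for t in np.cumsum(angs):
        n=g+R.from_rotvec(a*t).apply(p-g);print(((n-o)/40).round(3),np.degrees(np.linalg.norm(angs[0])).round(1));o=n
E
python3 - <<'E'
from h import *
s,p,r=cur();print(s["force"],a*5/6);g=np.array([487.8,-134.8,128.1])
# ideal start wing point
arc(wing(g,-.527)+a*-18.7,g,np.radians([5]*11))
E
```

```text
[-7.31713079  4.7479957  10.48711526] [-0.51029218  0.02553589  0.65832686]
a [-0.612  0.031  0.79 ]
[-0.021 -0.043 -0.014] 5.0
[-0.018 -0.045 -0.012] 5.0
[-0.014 -0.047 -0.009] 5.0
[-0.011 -0.048 -0.007] 5.0
[-0.008 -0.049 -0.004] 5.0
[-0.004 -0.05  -0.001] 5.0
[-0.001 -0.05   0.001] 5.0
[ 0.003 -0.05   0.004] 5.0
[ 0.006 -0.049  0.007] 5.0
[ 0.009 -0.048  0.009] 5.0
[ 0.013 -0.047  0.012] 5.0
```

Request:
play_rows:
  deltas:
    - [-0.021,-0.043,-0.014,-0.51,0.026,0.658,-1]
    - [-0.018,-0.045,-0.012,-0.51,0.026,0.658,-1]
    - [-0.014,-0.047,-0.009,-0.51,0.026,0.658,-1]
    - [-0.011,-0.048,-0.007,-0.51,0.026,0.658,-1]
    - [0,0,0,0,0,0,-1]

```text
time_s: 3.22
eef_pos: [481.7, -128.9, 98.9]
ee_rot: [-0.021, 0.94, -0.105, 0.323]
force: [-3.7, 3.2, 8.7]
grip_width: 0.148
```

Run:
```python
from h import *
g,q=look(np.array([487.8,-134.8,128.1]))
s,p,r=cur();print(s["force"],s["wrist_torque"],s["grip_width"],s["joints"].round(2),qnow());plan(wing(np.array([487.8,-134.8,128.1]),-.178),0,-.178)
```

```text
n 4921 rect ((0.29096031188964844, 0.30991649627685547), (60.63450622558594, 24.908233642578125), 4.190905570983887) g [ 488.1 -134.5  128.3] q -0.149 tool q,tilt (np.float64(-0.17599753511990288), np.float64(0.0017977761540854563)) force [-3.7  3.2  8.7] t 3.2167
[-3.12154386  3.79437996  7.99067115] [ 0.17355844 -0.06694226  0.71165635] 0.14461067801402552 [-0.7   0.23  2.21  1.21  0.41  0.03] (np.float64(-0.17599753511990288), np.float64(0.0017977761540854563))
pos units [-0.   -0.04  0.01] rot units [-0.   -0.   -0.03] joints [-0.7   0.23  2.21  1.21  0.41  0.03] p [ 481.7 -128.9   99. ]
```

Request:
play_rows:
  deltas:
    - [-0.008,-0.049,-0.004,-0.51,0.026,0.658,-1]
    - [-0.004,-0.05,-0.001,-0.51,0.026,0.658,-1]
    - [-0.001,-0.05,0.001,-0.51,0.026,0.658,-1]
    - [0.003,-0.05,0.004,-0.51,0.026,0.658,-1]
    - [0.006,-0.049,0.007,-0.51,0.026,0.658,-1]
    - [0.009,-0.048,0.009,-0.51,0.026,0.658,-1]
    - [0,0,0,0,0,0,-1]
    - [0,0,0,0,0,0,-1]

```text
time_s: 3.93
eef_pos: [482.1, -141.5, 99.8]
ee_rot: [0.064, 0.936, 0.139, 0.317]
force: [-2.5, -0.4, 6.3]
grip_width: 0.149
```

Run:
```python
from h import *
g,q=look(np.array([487.8,-134.8,128.1]))
s,p,r=cur();print(s["force"],s["wrist_torque"],s["grip_width"],s["joints"].round(2),qnow(),p)
c=capture("wrist");M=r.as_matrix()
P=wcloud(c,p,M);hh=cv2.cvtColor(c["pixels"],cv2.COLOR_RGB2HSV)
d=(hh[...,2]<60)&(P[...,2]>80)&(P[...,2]<165)&(abs(P[...,0]-612)<45)&(P[...,1]>-110)&(P[...,1]<-40)
print("disc",d.sum(),np.percentile(P[d]@jy,[1,99]))
t=(hh[...,1]<40)&(hh[...,2]>120)&(P[...,2]>143)&(P[...,2]<156)&(abs(P[...,0]-615)<45)&(P[...,1]>-60)&(P[...,1]<240)
print("tube",np.percentile(P[t]@jy,[.5,99.5]))
# flange plane: points in front, from side/scene clouds
for n in("scene","side"):
    k=np.load(n+".npy",allow_pickle=True).item();Q=cloud(k);hq=cv2.cvtColor(k["pixels"],cv2.COLOR_RGB2HSV)
    b=(hq[...,0]>100)&(hq[...,0]<130)&(hq[...,1]>130)&(Q[...,2]>180)&(Q[...,2]<195)&(abs(Q[...,0]-628)<90)&(abs(Q[...,1]-243)<30)
    print(n,"head top",np.percentile(Q[b]@jy,[2,50,98]))
    t=(hq[...,1]<40)&(hq[...,2]>120)&(Q[...,2]>143)&(Q[...,2]<156)&(abs(Q[...,0]-615)<20)&(Q[...,1]>-60)&(Q[...,1]<300)
    print("tube",np.percentile(Q[t]@jy,[.5,99.5]))
```

```text
n 4924 rect ((0.2072906494140625, 0.08676719665527344), (60.68157196044922, 24.998071670532227), 7.95794153213501) g [ 488.  -134.7  128.2] q 0.369 tool q,tilt (np.float64(0.346022681978085), np.float64(0.001119744193089229)) force [-2.5 -0.4  6.3] t 3.9333
[-1.99172267  0.25671828  5.7198941 ] [-0.09460597 -0.02896515  0.29037213] 0.15157406227875742 [-0.73  0.24  2.19  1.19  0.42 -0.5 ] (np.float64(0.346022681978085), np.float64(0.001119744193089229)) [ 482.10150177 -141.47761964   99.76515796]
disc 1508 [-58.72018686 -49.07985287]Traceback (most recent call last):
  File "<stdin>", line 9, in <module>
    return _quantile_unchecked(
        a, q, axis, out, overwrite_input, method, keepdims, weights)
    return _ureduce(a,
                    func=_quantile_ureduce_func,
    ...<5 lines>...
                    overwrite_input=overwrite_input,
                    method=method)
    r = func(a, **kwargs)
    result = _quantile(arr,
                       quantiles=q,
    ...<2 lines>...
                       out=out,
                       weights=wgt)
    slices_having_nans = np.isnan(arr[-1, ...])
                                  ~~~^^^^^^^^^
IndexError: index -1 is out of bounds for axis 0 with size 0
```

The knob is free at q≈0.35, and the knob angle tracks the tool. Next I slide along the jig's +y, quickly at first and then in small steps while watching the force.

Request:
play_rows:
  deltas:
    - [0.005,0.1,0,0,0,0,-1]
    - [0.0125,0.25,0,0,0,0,-1]
    - [0.0125,0.25,0,0,0,0,-1]
    - [0.0125,0.25,0,0,0,0,-1]
    - [0.0125,0.25,0,0,0,0,-1]
    - [0.0125,0.25,0,0,0,0,-1]
    - [0.01,0.2,0,0,0,0,-1]
    - [0.01,0.2,0,0,0,0,-1]

```text
time_s: 4.7
eef_pos: [485.6, -71.3, 99.7]
ee_rot: [0.065, 0.936, 0.139, 0.317]
force: [-2.4, -2.0, 6.1]
grip_width: 0.147
```

Request:
play_rows:
  deltas:
    - [0,0,0,0,0,0,-1]
    - [0,0,0,0,0,0,-1]

```text
time_s: 4.87
eef_pos: [485.6, -70.8, 99.7]
ee_rot: [0.064, 0.936, 0.14, 0.318]
force: [-4.1, 2.0, 8.3]
grip_width: 0.15
```

```bash
cat >> h.py <<'E'
def measure(name=None):
    s,p,r=cur();c=capture("wrist");P=wcloud(c,p,r.as_matrix());hh=cv2.cvtColor(c["pixels"],cv2.COLOR_RGB2HSV)
    if name: save(name,c["pixels"],1.5)
    yj=P@jy
    d=(hh[...,2]<60)&(P[...,2]>100)&(P[...,2]<160)&(abs(P[...,0]-612)<40)&(P[...,0]>570)
    if d.sum()>50: print("disc",d.sum(),np.percentile(yj[d],[1,99]).round(1))
    t=(hh[...,1]<40)&(hh[...,2]>110)&(P[...,2]>138)&(P[...,2]<156)&(abs(P[...,0]-615)<35)
    if t.sum()>50: print("tube",t.sum(),np.percentile(yj[t],[.5,99.5]).round(1))
    print("p.jy",(p@jy).round(2),"F",s["force"].round(2),"F.jy",(s["force"]@jy).round(2),"tq",s["wrist_torque"].round(2),"q",qnow(),"t",s["time_s"],s["joints"].round(2))
E
python3 - <<'E'
from h import *
measure("w3.png")
g,q=look(np.array([491.5,-64.8,128.1]))
for n in("scene","side"):
    k=capture(n);Q=cloud(k);hq=cv2.cvtColor(k["pixels"],cv2.COLOR_RGB2HSV)
    b=(hq[...,0]>100)&(hq[...,0]<130)&(hq[...,1]>130)&(Q[...,2]>180)&(Q[...,2]<195)&(abs(Q[...,0]-628)<90)&(abs(Q[...,1]-243)<30)
    print(n,"head top",np.percentile(Q[b]@jy,[2,50,98]))
    t=(hq[...,1]<60)&(hq[...,2]>100)&(Q[...,2]>138)&(Q[...,2]<156)&(abs(Q[...,0]-615)<20)&(Q[...,1]>-60)&(Q[...,1]<300)
    if t.sum():print("tube",np.percentile(Q[t]@jy,[.5,99.5]))
E
```

```text
disc 1587 [12.  21.9]
tube 1388 [ 33.  125.9]
p.jy -46.44 F [-4.06  2.02  8.27] F.jy 1.82 tq [ 0.18 -0.2   0.28] q (np.float64(0.3459541059546418), np.float64(0.0005148279294117444)) t 4.8667 [-0.54  0.2   2.24  1.26  0.31 -0.42]
n 4930 rect ((-0.17185211181640625, 0.4158153533935547), (60.93153381347656, 24.934825897216797), 7.945516586303711) g [491.3 -64.4 128.1] q 0.367 tool q,tilt (np.float64(0.34582107198336587), np.float64(0.0005169717798100176)) force [-2.3  2.7  8.5] t 4.9167
scene head top [265.68064351 275.06407693 283.0912544 ]
tube [ 12.88909113 232.44839477]
side head top [267.95980898 280.02559317 287.40949102]
tube [ 36.58472668 223.51063427]
```

View pics/w3.png

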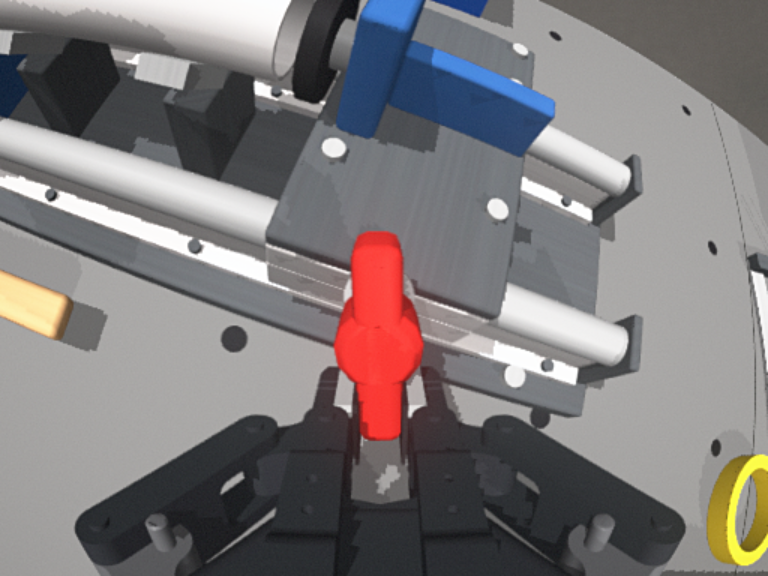

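Picture w3 shows the carriage moved up. The pusher disc at (325,50) is about 11 mm short of the tube's end at (285,40). Next are gentle 2 mm rows.

Request:
play_rows:
  deltas:
    - [0.0025,0.05,0,0,0,0,-1]
    - [0.0025,0.05,0,0,0,0,-1]
    - [0.0025,0.05,0,0,0,0,-1]
    - [0.0025,0.05,0,0,0,0,-1]
    - [0,0,0,0,0,0,-1]

```text
time_s: 5.48
eef_pos: [485.9, -63.6, 99.7]
ee_rot: [0.064, 0.936, 0.139, 0.317]
force: [-4.3, 0.0, 7.5]
grip_width: 0.148
```

Request:
play_rows:
  deltas:
    - [0.0025,0.05,0,0,0,0,-1]
    - [0.0025,0.05,0,0,0,0,-1]
    - [0.0025,0.05,0,0,0,0,-1]
    - [0.0025,0.05,0,0,0,0,-1]

```text
time_s: 5.82
eef_pos: [486.3, -56.4, 99.7]
ee_rot: [0.065, 0.936, 0.138, 0.317]
force: [-5.8, -5.1, 9.1]
grip_width: 0.151
```

Request:
play_rows:
  deltas:
    - [0.0025,0.05,0,0,0,0,-1]
    - [0.0025,0.05,0,0,0,0,-1]
    - [0.0025,0.05,0,0,0,0,-1]
    - [0.0025,0.05,0,0,0,0,-1]

```text
time_s: 6.15
eef_pos: [486.7, -48.4, 99.7]
ee_rot: [0.065, 0.936, 0.138, 0.317]
force: [-6.2, -4.6, 8.5]
grip_width: 0.15
```

Run:
```python
from h import *
measure();measure()
```

```text
disc 1503 [34.2 44.3]
tube 1788 [ 44.5 143.8]
p.jy -24.05 F [-6.24 -4.61  8.54] F.jy -4.92 tq [-0.62  0.26 -0.26] q (np.float64(0.3450368134351743), np.float64(0.002906117550876112)) t 6.15 [-0.48  0.2   2.25  1.27  0.27 -0.38]
disc 1498 [34.7 44.7]
tube 1806 [ 44.7 148.3]
p.jy -23.67 F [-4.83 -4.33  7.59] F.jy -4.56 tq [-0.45  0.2  -0.21] q (np.float64(0.3451558336522257), np.float64(0.002706380519711647)) t 6.2 [-0.48  0.2   2.25  1.27  0.27 -0.38]
```

Request:
play_rows:
  deltas:
    - [0.0015,0.03,0,0,0,0,-1]
    - [0.0015,0.03,0,0,0,0,-1]
    - [0.0015,0.03,0,0,0,0,-1]

```text
time_s: 6.5
eef_pos: [486.9, -44.9, 99.7]
ee_rot: [0.065, 0.936, 0.138, 0.317]
force: [-6.2, -4.3, 8.0]
grip_width: 0.15
```

Request:
play_rows:
  deltas:
    - [0.001,0.025,0,0,0,0,-1]
    - [0.001,0.025,0,0,0,0,-1]

```text
time_s: 6.67
eef_pos: [487.0, -42.9, 99.7]
ee_rot: [0.065, 0.936, 0.138, 0.317]
force: [-5.8, -5.6, 8.1]
grip_width: 0.143
```

Request:
play_rows:
  deltas:
    - [0.001,0.025,0,0,0,0,-1]
    - [0,0,0,0,0,0,-1]

```text
time_s: 6.83
eef_pos: [487.0, -42.2, 99.7]
ee_rot: [0.066, 0.936, 0.138, 0.317]
force: [-6.7, -6.2, 7.2]
grip_width: 0.151
```

Request:
play_rows:
  deltas:
    - [0.001,0.025,0,0,0,0,-1]
    - [0,0,0,0,0,0,-1]

```text
time_s: 7.0
eef_pos: [487.1, -41.5, 99.7]
ee_rot: [0.066, 0.936, 0.138, 0.317]
force: [-7.7, -7.8, 6.9]
grip_width: 0.145
```

Run:
```python
from h import *
measure();measure()
```

```text
disc 1520 [39.8 49.7]
tube 1888 [ 49.8 151.4]
p.jy -17.15 F [-7.75 -7.81  6.93] F.jy -8.19 tq [-0.93  0.4  -0.64] q (np.float64(0.3442625104222497), np.float64(0.00528836575138131)) t 7.0 [-0.45  0.2   2.25  1.27  0.25 -0.36]
disc 1533 [39.7 49.9]
tube 1879 [ 49.9 151.4]
p.jy -17.16 F [-7.53 -8.76  8.29] F.jy -9.12 tq [-0.97  0.38 -0.69] q (np.float64(0.34425491615622583), np.float64(0.005241345842559408)) t 7.05 [-0.45  0.2   2.25  1.27  0.25 -0.36]
```

Request:
play_rows:
  deltas:
    - [0.001,0.025,0,0,0,0,-1]
    - [0,0,0,0,0,0,-1]

```text
time_s: 7.27
eef_pos: [487.1, -40.9, 99.7]
ee_rot: [0.066, 0.936, 0.138, 0.317]
force: [-8.7, -10.7, 7.8]
grip_width: 0.15
```

Run:
```python
from h import *
measure();measure()
k=capture("side");Q=cloud(k);hq=cv2.cvtColor(k["pixels"],cv2.COLOR_RGB2HSV)
save("s2.png",k["pixels"][100:270,190:320],4.5)
k=capture("scene");save("sc2.png",k["pixels"][130:280,150:350],4)
```

```text
disc 1507 [39.8 49.6]
tube 1907 [ 49.8 151.6]
p.jy -16.5 F [ -8.68 -10.74   7.78] F.jy -11.16 tq [-1.13  0.52 -0.88] q (np.float64(0.3439220798897369), np.float64(0.006187604545832083)) t 7.2667 [-0.45  0.2   2.25  1.27  0.25 -0.36]
disc 1523 [39.8 49.8]
tube 1901 [ 49.8 151.1]
p.jy -16.49 F [ -8.71 -10.01   7.85] F.jy -10.44 tq [-1.14  0.53 -0.86] q (np.float64(0.3439734124073697), np.float64(0.00615094268470887)) t 7.3167 [-0.45  0.2   2.25  1.27  0.25 -0.36]
```

View pics/sc2.png

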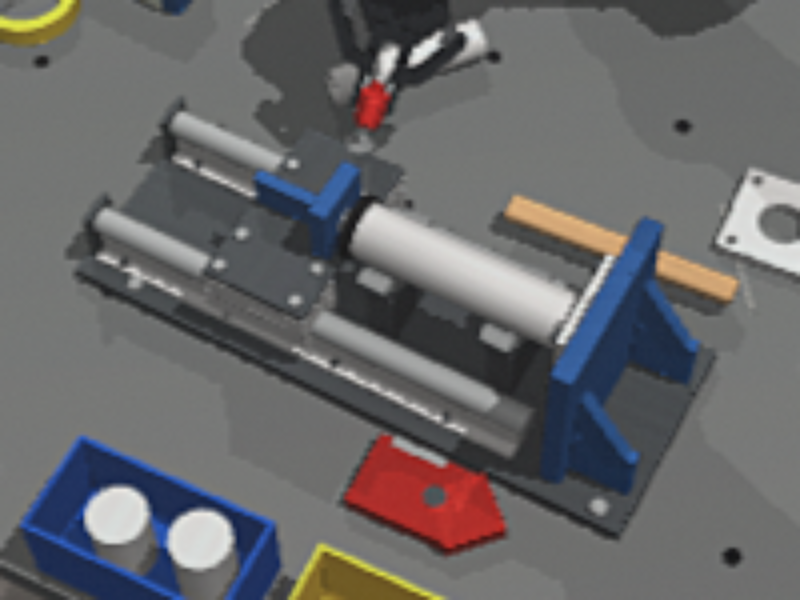

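Tail and disc have stopped at 49.8 while the tool advanced, so the tube is against the flange and the spring is compressing. I'll measure the compression as the change in knob-to-disc-face distance (62 mm with the pusher out), averaged over frames.

```bash
cat >> h.py <<'E'
def comp(n=4):
    out=[]
    for i in range(n):
        s,p,r=cur();c=capture("wrist");M=r.as_matrix();P=wcloud(c,p,M);hh=cv2.cvtColor(c["pixels"],cv2.COLOR_RGB2HSV);yj=P@jy
        d=(hh[...,2]<60)&(P[...,2]>100)&(P[...,2]<160)&(abs(P[...,0]-612)<40)&(P[...,0]>570)
        g0=np.array([p[0]+5.5,p[1]+6.5,128.1]);A=knob(c,p,M,g0);T=A[A[:,2]>np.percentile(A[:,2],90)-5]
        rr=cv2.minAreaRect(T[:,:2].astype(np.float32));kn=(g0+bx*rr[0][0]+jy*rr[0][1]+a*(np.median(T[:,2])-13))@jy
        b=(hh[...,0]>100)&(hh[...,0]<130)&(hh[...,1]>130)&(P[...,2]>160)&(P[...,2]<172)&(abs(P[...,0]-612)<45)
        m=np.median
        bb=yj[b]; up=np.percentile(bb,[3,50,97])
        out.append([np.percentile(yj[d],99),kn,*up,p@jy,s["force"]@jy])
    o=np.array(out).mean(0);print("disc",o[0].round(2),"knob",o[1].round(2),"up",o[2:5].round(2),"disc-knob",(o[0]-o[1]).round(2),"disc-up",(o[0]-o[2:5]).round(2),"p.jy",o[5].round(2),"F",o[6].round(2),"sd",np.std(out,0).round(2)[:5])
E
python3 - <<'E'
from h import *
comp()
E
```

```text
disc 70.43 knob -9.68 up [13.4  20.57 29.69] disc-knob 80.11 disc-up [57.03 49.86 40.74] p.jy -16.49 F -11.05 sd [3.583e+01 8.000e-02 2.000e-02 5.000e-02 6.000e-02]
```

Request:
play_rows:
  deltas:
    - [-0.001,-0.025,0,0,0,0,-1]
    - [-0.002,-0.05,0,0,0,0,-1]
    - [-0.002,-0.05,0,0,0,0,-1]
    - [-0.002,-0.05,0,0,0,0,-1]
    - [0,0,0,0,0,0,-1]
    - [0,0,0,0,0,0,-1]

```text
time_s: 8.17
eef_pos: [486.8, -46.1, 99.7]
ee_rot: [0.064, 0.936, 0.139, 0.317]
force: [-5.2, -0.3, 8.8]
grip_width: 0.145
```

Run:
```python
from h import *
comp()
```

```text
disc 46.55 knob -14.94 up [ 8.27 15.43 24.42] disc-knob 61.5 disc-up [38.28 31.13 22.13] p.jy -21.74 F -0.77 sd [0.07 0.03 0.01 0.05 0.01]
```

Request:
play_rows:
  deltas:
    - [0.002,0.05,0,0,0,0,-1]
    - [0.002,0.05,0,0,0,0,-1]
    - [0.002,0.045,0,0,0,0,-1]
    - [0.001,0.025,0,0,0,0,-1]
    - [0.001,0.024,0,0,0,0,-1]
    - [0,0,0,0,0,0,-1]
    - [0,0,0,0,0,0,-1]

```text
time_s: 8.95
eef_pos: [487.1, -40.3, 99.7]
ee_rot: [0.066, 0.936, 0.137, 0.317]
force: [-8.6, -12.0, 8.2]
grip_width: 0.145
```

```bash
sed -i 's/P\[...,0\]>570)/P[...,0]>570)\&(yj<60)/' h.py
python3 - <<'E'
from h import *
comp();s,p,r=cur();print(qnow(),s["force"],s["wrist_torque"],s["joints"].round(2))
g=np.array([p[0]+5.5,p[1]+6.5,128.1]);g,q=look(g)
arc(p,g,np.radians([-5]*16))
E
```

```text
disc 49.39 knob -9.23 up [13.95 21.19 30.28] disc-knob 58.62 disc-up [35.44 28.21 19.12] p.jy -15.91 F -12.23 sd [0.01 0.02 0.01 0.03 0.04]
(np.float64(0.3437559758068303), np.float64(0.006544061461658135)) [ -8.05159953 -11.5521795    7.90367656] [-1.21234449  0.54897807 -0.96061267] [-0.45  0.2   2.25  1.27  0.25 -0.36]
n 4930 rect ((0.3216590881347656, 0.10032844543457031), (60.887454986572266, 24.94080352783203), 33.19660949707031) g [493.  -33.7 128.1] q 0.355 tool q,tilt (np.float64(0.34375430015296893), np.float64(0.0065925511426058)) force [ -8.1 -11.6   7.9] t 9.15
a [-0.612  0.031  0.79 ]
[-0.008  0.049 -0.008] 5.0
[-0.004  0.049 -0.005] 5.0
[-0.001  0.05  -0.003] 5.0
[0.003 0.05  0.   ] 5.0
[0.006 0.049 0.003] 5.0
[0.009 0.049 0.005] 5.0
[0.013 0.048 0.008] 5.0
[0.016 0.046 0.01 ] 5.0
[0.019 0.044 0.013] 5.0
[0.022 0.042 0.015] 5.0
[0.025 0.04  0.018] 5.0
[0.027 0.037 0.02 ] 5.0
[0.03  0.034 0.022] 5.0
[0.032 0.03  0.023] 5.0
[0.034 0.027 0.025] 5.0
[0.035 0.023 0.026] 5.0
```

Request:
play_rows:
  deltas:
    - [-0.008,0.049,-0.008,0.51,-0.026,-0.658,-1]
    - [-0.004,0.049,-0.005,0.51,-0.026,-0.658,-1]
    - [-0.001,0.05,-0.003,0.51,-0.026,-0.658,-1]
    - [0,0,0,0,0,0,-1]
    - [0,0,0,0,0,0,-1]

```text
time_s: 9.62
eef_pos: [486.4, -34.0, 98.9]
ee_rot: [0.024, 0.946, 0.013, 0.323]
force: [-9.4, -10.5, 8.2]
grip_width: 0.144
```

Run:
```python
from h import *
comp(3);s,p,r=cur();print(qnow(),s["force"],s["wrist_torque"],s["joints"].round(2),p)
g,q=look(np.array([493.,-33.7,128.1]))
```

```text
disc 49.44 knob -9.28 up [13.69 21.44 30.12] disc-knob 58.71 disc-up [35.75 28.   19.32] p.jy -9.68 F -10.62 sd [0.03 0.07 0.01 0.04 0.06]
(np.float64(0.08042620901172334), np.float64(0.005330942823585499)) [ -9.6455117  -10.22985441   8.26287042] [-0.75399007  0.62796133 -1.25127727] [-0.43  0.2   2.25  1.29  0.24 -0.1 ] [486.33399643 -34.02450526  98.83994899]
n 4908 rect ((0.17154502868652344, -0.3136100769042969), (25.010726928710938, 60.298797607421875), 81.94465637207031) g [493.1 -34.  128.3] q 0.084 tool q,tilt (np.float64(0.08046333281556174), np.float64(0.005316812888170782)) force [ -9.6 -10.2   8.3] t 9.7667
```

Request:
play_rows:
  deltas:
    - [0.003,0.05,0,0.51,-0.026,-0.658,-1]
    - [0.006,0.049,0.003,0.51,-0.026,-0.658,-1]
    - [0.009,0.049,0.005,0.51,-0.026,-0.658,-1]
    - [0.013,0.048,0.008,0.51,-0.026,-0.658,-1]
    - [0.016,0.046,0.01,0.51,-0.026,-0.658,-1]
    - [0.019,0.044,0.013,0.51,-0.026,-0.658,-1]
    - [0,0,0,0,0,0,-1]
    - [0,0,0,0,0,0,-1]

```text
time_s: 10.48
eef_pos: [488.6, -22.2, 100.2]
ee_rot: [-0.061, 0.917, -0.231, 0.318]
force: [-13.0, -7.8, 10.0]
grip_width: 0.154
```

Run:
```python
from h import *
comp(3);s,p,r=cur();print(qnow(),s["force"],s["wrist_torque"],s["joints"].round(2),p)
g,q=look(np.array([493.,-33.7,128.1]))
```

```text
disc 49.23 knob -9.74 up [13.42 20.28 29.72] disc-knob 58.97 disc-up [35.81 28.95 19.52] p.jy 2.3 F -8.37 sd [0.04 0.06 0.02 0.04 0.06]
(np.float64(-0.4422948433901872), np.float64(0.0036830620535650903)) [-13.04220618  -8.84810877   8.44320552] [-0.66891986  0.83280138 -1.1452627 ] [-0.4   0.2   2.25  1.26  0.22  0.48] [488.62784347 -22.15171526 100.16916743]
n 4919 rect ((0.15063858032226562, -0.6167182922363281), (24.865507125854492, 60.48478698730469), 77.48438262939453) g [493.1 -34.3 128.2] q -0.437 tool q,tilt (np.float64(-0.4422807421983247), np.float64(0.0036993047864431494)) force [-13.   -8.8   8.4] t 10.6333
```

Request:
play_rows:
  deltas:
    - [0.022,0.042,0.015,0.51,-0.026,-0.658,-1]
    - [0.025,0.04,0.018,0.51,-0.026,-0.658,-1]
    - [0.027,0.037,0.02,0.51,-0.026,-0.658,-1]
    - [0.03,0.034,0.022,0.51,-0.026,-0.658,-1]
    - [0.032,0.03,0.023,0.51,-0.026,-0.658,-1]
    - [0.034,0.027,0.025,0.51,-0.026,-0.658,-1]
    - [0,0,0,0,0,0,-1]
    - [0,0,0,0,0,0,-1]

```text
time_s: 11.35
eef_pos: [495.2, -13.2, 105.0]
ee_rot: [-0.142, 0.827, -0.46, 0.291]
force: [-14.1, -5.5, 10.3]
grip_width: 0.149
```

Run:
```python
from h import *
comp(3);s,p,r=cur();print(qnow(),s["force"],s["wrist_torque"],s["joints"].round(2),p)
g,q=look(np.array([493.,-33.7,128.1]))
```

```text
disc 49.34 knob -6.88 up [ 13.25  19.77 262.43] disc-knob 56.21 disc-up [  36.08   29.57 -213.1 ] p.jy 11.59 F -5.6 sd [0.09 0.17 0.04 0.02 0.08]
(np.float64(-0.9646837843760823), np.float64(0.0016774165601377445)) [-14.98869948  -4.96227553  12.01285712] [-0.58535987  0.96463025 -0.76570256] [-0.36  0.2   2.23  1.16  0.21  1.13] [495.22325691 -13.17444369 104.97505803]
n 4939 rect ((-0.12645339965820312, -1.2796363830566406), (24.930355072021484, 59.96133804321289), 22.172353744506836) g [492.8 -35.  128.1] q -0.955 tool q,tilt (np.float64(-0.9646620239632966), np.float64(0.0016870739355729907)) force [-15.  -5.  12.] t 11.5
```

The knob is turned to q≈-0.96 and firmly tight. Now I open and retreat along the screw axis.

Request:
play_rows:
  deltas:
    - [0,0,0,0,0,0,-0.4]
    - [0,0,0,0,0,0,0]
    - [0,0,0,0,0,0,0.6]
    - [0,0,0,0,0,0,1]
    - [0,0,0,0,0,0,1]
    - [0,0,0,0,0,0,1]

```text
time_s: 12.05
eef_pos: [495.7, -12.0, 104.8]
ee_rot: [-0.143, 0.827, -0.459, 0.29]
force: [0.4, -0.0, -0.5]
grip_width: 0.978
```

Request:
play_rows:
  deltas:
    - [-0.18,0.01,0.24,0,0,0,1]
    - [-0.18,0.01,0.24,0,0,0,1]
    - [-0.18,0.01,0.24,0,0,0,1]
    - [-0.18,0.01,0.24,0,0,0,1]
    - [-0.12,-0.15,0.16,-0.51,0.026,0.658,1]
    - [-0.12,-0.15,0.16,-0.51,0.026,0.658,1]
    - [-0.12,-0.15,0.16,-0.51,0.026,0.658,1]
    - [-0.12,-0.15,0.16,-0.51,0.026,0.658,1]

```text
time_s: 12.72
eef_pos: [447.4, -34.6, 169.2]
ee_rot: [-0.09, 0.895, -0.306, 0.311]
force: [0.2, 0.1, 1.0]
grip_width: 1.003
```

Request:
play_rows:
  deltas:
    - [0,-0.1,0,-0.51,0.026,0.658,1]
    - [0,-0.1,0,-0.51,0.026,0.658,1]
    - [0,0,0,0,0,0,1]
    - [0,0,0,0,0,0,1]
    - [0,0,0,0,0,0,1]

```text
time_s: 13.13
eef_pos: [447.7, -42.2, 168.7]
ee_rot: [-0.064, 0.918, -0.231, 0.317]
force: [0.1, 0.4, -1.0]
grip_width: 1.001
```

Run:
```python
from h import *
g,q=look(np.array([493.,-34.5,128.1]),"w4.png")
print("knob jy",g@jy)
def row(P,c,y0):
    hh=cv2.cvtColor(c["pixels"],cv2.COLOR_RGB2HSV);yj=P@jy
    d=(hh[...,2]<60)&(P[...,2]>100)&(P[...,2]<160)&(abs(P[...,0]-612)<42)&(P[...,0]>570)&(yj>y0-15)&(yj<y0+5)
    b=(hh[...,0]>100)&(hh[...,0]<130)&(hh[...,1]>130)&(P[...,2]>160)&(P[...,2]<172)&(abs(P[...,0]-612)<45)&(abs(yj-y0)<60)
    r=cv2.minAreaRect(P[b][:,:2].astype(np.float32))
    f=np.percentile(yj[d],99);print("disc",f.round(2),"up",np.percentile(yj[b],[3,97]).round(2),"d-up",(f-np.percentile(yj[b],[3,97])).round(2),"rectc",(f-np.r_[r[0],0]@jy).round(2),r[1])
c=np.load("w1.npy",allow_pickle=True).item();row(wcloud(c,c["p"],c["M"]),c,-49)
A=knob(c,c["p"],c["M"],np.array([488,-134.8,128.]));
for i in range(3):
    s,p,r=cur();c=capture("wrist");row(wcloud(c,p,r.as_matrix()),c,49.5)
measure();s=sensors.sense();print(s["force"],s["grip_width"])
```

```text
n 1890 rect ((-0.32583141326904297, -0.10875320434570312), (24.614501953125, 60.86399459838867), 42.86187744140625) g [492.7 -34.6 128. ] q -0.952 tool q,tilt (np.float64(-0.4419894813165739), np.float64(0.001928343354562048)) force [ 0.1  0.4 -1. ] t 13.1333
knob jy -9.925906737527622
disc -48.87 up [-86.74 -70.63] d-up [37.86 21.76] rectc 29.4 (18.122943878173828, 59.06650161743164)
disc 49.2 up [13.34 29.42] d-up [35.86 19.78] rectc 27.48 (18.07950210571289, 60.92587661743164)
disc 49.06 up [13.31 29.53] d-up [35.75 19.52] rectc 27.37 (17.93264389038086, 60.532066345214844)
disc 49.22 up [13.32 29.58] d-up [35.9  19.64] rectc 27.8 (18.757587432861328, 61.16914367675781)
disc 788 [39.5 49.1]
tube 4078 [ 50.7 251.2]
p.jy -19.8 F [-0.18  0.1  -0.22] F.jy 0.09 tq [-0.01  0.33 -0.  ] q (np.float64(-0.4406789896239393), np.float64(0.0017532959894249176)) t 13.3333 [-0.53 -0.06  2.27  0.74  0.43  0.94]
[-1.06913102  0.23366995  0.14370554] 0.9955298419153592
```

View pics/w4.png

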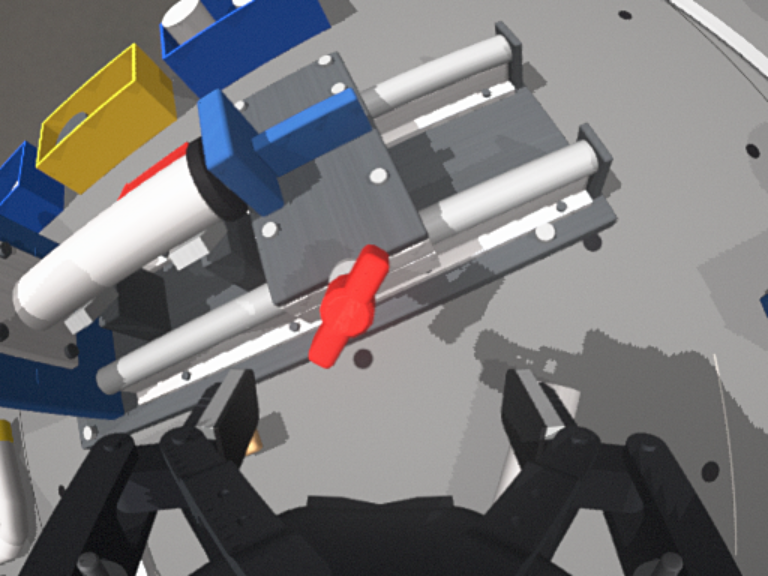

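Run:
```python
from h import *
print(order.finish_job(),sensors.sense()["time_s"])
```

```text
the job is handed in; nothing more can be done
the job is handed in; nothing more can be done
```

The job is handed in: the tube is hard against the flange, the pusher is about half-way in, and the clamp knob is tight. It took about 13.4 s of robot time, within the 54 s limit.

I gripped the knob's outer wing, unscrewed it from about -0.53 to +0.35 rad, and slid the carriage up about 102 mm. The tube and pusher disc stopped moving while the spring force kept rising. I backed off about 5 mm to get a "pusher out" reference and then pressed in again. With the spring held, I tightened the knob to about -0.95 rad, released it and drew the arm clear.

**After release:**
- **Knob:** read at -0.95 rad, and the gripper measured no contact force.
- **Pusher:** pressed in about 2.4 mm against the backed-off reference.
- **Tube:** the tail did not move as the spring was pressed, so I take the head to be against the flange. I did not see that joint close up.

**Where checks disagreed:**
- **Pusher depth:** using the first picture as reference gave about 2.0 mm, though that picture was taken while the arm was still settling. Using the nominal 62 mm geometry gave about 2.9 mm. The push force before tightening suggested 1.7 to 2.4 mm. All of these are near half-way and well short of the 5 mm stop.
- **Carriage creep:** it seemed to settle back about 0.5 mm while I tightened. The 2.4 mm figure, taken after release, already includes that.

I touched nothing else on the table.

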